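# Take the pile on the bench apart into its nests

## Robot

A 6-joint arm with a two-finger parallel gripper is mounted at the origin on a cart in front of the work surface, level with it; the furniture and walls round the work are solid. World frame = base frame: x ahead of the robot, y to its left, z up, the work surface at z = 0. Lengths are in m, angles in rad, forces in N, time in s.
With the tool pointing down it reaches from about 0.2 to 0.875 m from the base axis. Payload 3.4 kg.
Tool frame: the origin (TCP) lies midway between the tips of the shut fingers; the grasp point (between the pads) lies 19 mm behind it (robot.grasp_offset is the z of the grasp point in the tool frame, in m); z points along the fingers, y is the line along which they close (so a half turn about z gives the same grasp; the last joint's range is limited). The gripper opens to 94 mm and grips with 3 to 60 N. Pads are 16 mm wide; open, the fingers measure 119 mm over their backs; the gripper's body (75 mm by 177 mm) begins 78 mm behind the grasp point.
Start: joints at [1.053, 0.276, 1.505, -0, 1.361, -0.121], TCP at [0.222, 0.53, 0.205] pointing down, gripper open.
Joint ranges: [-2.89, 2.89], [-0.75, 2.08], [0.22, 2.7], [-1.18, 4.32], [0.11, 2.71], [-2.7, 2.7]. Speed limits (rad/s): [2.57, 2.57, 3.14, 3.14, 3.14, 3.14].

## Interface

Orientations are given as a rotation vector (axis times angle).
In Python, from rig import robot, camera, camera_params gives the robot as it stands.
- The arm moves only by the tool arm_command, never from a script. Its argument "rows" is a list of rows, each an object of numbers: "dx", "dy", "dz": the shift along the tool's x, y, z in mm; "ax", "ay", "az": the turn, a rotation vector about the tool's x, y, z in rad; "hand": the opening, from 0 (shut) to 1 (fully open). In form: [{"dx": .., "dy": .., "dz": .., "ax": .., "ay": .., "az": .., "hand": ..}, ...]. A call has 1 to 20 rows; each row is the pose to reach, as a shift and turn from the pose commanded when the call began, along the tool's axes at that moment; what a row does not reach only later rows make up. A row lasts 1/12 s, in which the tool goes at most 41.7 mm and 7.16 degrees, less where a joint would pass 70% of its speed; a pose out of reach is approached as far as the arm can. A call with a gripper value outside its range is refused whole. The fingers move at their own pace and stop on an object; the grip force is fixed at half the most. Time passes only in rows, so rows that repeat a pose let the fingers close. It gives the time, the measured TCP pose, the force, the opening and the grip force at its end, in the units of the state.
- robot.state(): the state, without advancing time (a new reading comes with each control period).
- camera(name): name is "side" or "top" or "wrist"; returns the picture (480x640x3 uint8, blue, green, red); there is no depth.
- camera_params(name): a dict with "K" (3x3 intrinsics, pixels), "T" (4x4, takes a point from camera to world coordinates). Camera axes: x right, y up, looking along -z (the intrinsics and any distortion apply to the point x, -y, -z); pixel columns grow to the right and rows downward; lengths in m; the calibration is good to about 2 mm. A picture is of the moment at which its call begins: read the wrist's pose just before it. camera_params takes no time and is no camera call; for the wrist camera it gives the pose at the moment of the call.
- robot.job_done(): hands the job in; it is judged then, once.
The state is a dict: "t": time; "joints": joint angles; "qd": joint speeds; "joint_efforts": joint torques, N m; "tcp_pos": TCP position; "tool_rot": TCP orientation; "contact_force": force on the tool from outside, world axes, zero at the start; "torque": the same for the moment, N m; "gripper_width": finger opening in m; "grasp_force": force on a finger pad.
Only numpy, scipy, OpenCV 4.12 (cv2) and the standard library are available. Lean on these libraries where they do the work, as an engineer would, in place of code of your own. Each camera call takes 0.05 s, during which the arm holds its last target. There are 200 camera calls.

## Task

Somebody piled a connector, a tin, a pad of notes and an aluminium enclosure on top of one another. Take the pile apart and set each thing upright and flat on the floor of its own grey nest, the one whose pocket has its shape and size; set things down rather than dropping them. Leave the roll of cream tape and the tweezers where they are.

Things in the scene. Friction and masses are not known exactly. Their poses are not given: they have to be found in the camera images.
- case_center (a point): Bare metal die-cast enclosure, a closed flat box 110 x 60 x 30 mm with a screw at each corner of its lid; bottom of the pile at the start. This point is its centre, 15 mm above its underside; x along the 110 mm, y along the 60 mm, z up. 0.14 to 0.28 kg.
- notes_center (a point): Pad of yellow notes, a block 76 x 50 x 18 mm; lies on the enclosure at the start, roughly parallel to it. This point is its centre, 9 mm above its underside; x along the 76 mm, y along the 50 mm, z up. 0.06 kg.
- tin_center (a point): Round flat silver tin with a closed lid, 56 mm across, 28 mm high; stands on the notes at the start. This point is its centre, 14 mm above its underside; z up. 0.06 to 0.11 kg.
- connector_center (a point): Black round connector with a waist, 29 mm across, 32 mm high; stands on the tin at the start, top of the pile (all four are stacked loosely, nothing is fastened). This point is its centre, 16 mm above its underside; z up. 25 g.
- seat_case (a point): Large rectangular grey plastic nest for the enclosure, pocket 126 x 76 mm inside. A rim runs all round and stands 4 mm above the pocket floor; rim 5 mm thick, floor 3 mm above the bench. Screwed down. This point is the centre of the pocket floor, its z up; x along the 126 mm, y along the 76 mm.
- seat_notes (a point): Smaller rectangular grey plastic nest for the notes, pocket 92 x 66 mm inside. A rim runs all round and stands 4 mm above the pocket floor; rim 5 mm thick, floor 3 mm above the bench. Screwed down. This point is the centre of the pocket floor, its z up; x along the 92 mm, y along the 66 mm.
- seat_tin (a point): Large round grey plastic nest for the tin, pocket 72 mm across inside. A rim runs all round and stands 4 mm above the pocket floor; rim 5 mm thick, floor 3 mm above the bench. Screwed down. This point is the centre of the pocket floor, its z up.
- seat_connector (a point): Small round grey plastic nest for the connector, pocket 45 mm across inside. A rim runs all round and stands 4 mm above the pocket floor; rim 5 mm thick, floor 3 mm above the bench. Screwed down. This point is the centre of the pocket floor, its z up.
- tape: Roll of cream tape, 69 mm across and 24 mm high, lying flat and loose behind the work; bystander. Origin at the centre of its underside.
- tweezers: Loose steel tweezers, 121 mm long, lying at the front of the bench; bystander. Origin on the bench under their middle; y along their length.
Mind the look-alikes: they are no part of the job. What is shaped like the part that bears seat_connector but purple or red is not meant.

How it is judged:
By the outcome, as a careful person would: the job done as asked, in the order asked, and still so for the second after the job is handed in, with the robot touching nothing.
It also fails if it takes over 115 s, if anything falls off the work surface, if the arm or the gripper's body presses on something with over 40 N, if the wrist force passes 120 N, or if a joint passes its speed limit or range.

## Working session

There is one attempt and no reset: what is moved stays moved. The work goes in short steps, Python scripts to look and compute and a tool call to move; the robot and the scene stay as the last step left them, time stands still between calls to the robot, and variables do not carry over. Pictures are saved under pics/ and viewed, at most 14 in all, crops included, and the job is handed in when it is done.

Besides the shell and the picture viewer there is one more tool, called after "Request:" by a JSON object that holds its "op" and its "data". arm_command: Moves the arm, as the interface text tells. Its arguments: {"type":"object","properties":{"rows":{"type":"array"}},"required":["rows"]}

```bash
mkdir -p pics; ls; python3 - <<'E'
from rig import robot,camera,camera_params
import cv2,numpy as np
np.set_printoptions(precision=4,suppress=True)
for n in("top","side"):
    cv2.imwrite(f"pics/{n}0.png",camera(n)); p=camera_params(n); print(n,p)
print(robot.state()); print(robot.grasp_offset)
E
```

```text
pics
top {'K': array([[575.2414,   0.    , 317.9843],
       [  0.    , 575.2414, 243.7718],
       [  0.    ,   0.    ,   1.    ]]), 'T': array([[ 0.0234,  0.9837, -0.1785,  0.3947],
       [-0.9997,  0.0241,  0.0021,  0.0133],
       [ 0.0064,  0.1784,  0.9839,  1.0557],
       [ 0.    ,  0.    ,  0.    ,  1.    ]])}
side {'K': array([[499.959 ,   0.    , 325.2826],
       [  0.    , 499.959 , 245.2215],
       [  0.    ,   0.    ,   1.    ]]), 'T': array([[ 0.9463,  0.1146, -0.3022,  0.2651],
       [-0.3226,  0.3918, -0.8616, -0.85  ],
       [ 0.0196,  0.9129,  0.4077,  0.4948],
       [ 0.    ,  0.    ,  0.    ,  1.    ]])}
{'t': 0.1, 'joints': array([ 1.053 ,  0.2765,  1.506 , -0.    ,  1.3607, -0.121 ]), 'qd': array([-0.0006, -0.0025, -0.001 , -0.0003,  0.0027, -0.0002]), 'joint_efforts': array([  0.0013, -40.5457, -23.7779,   0.0703,   0.0298,  -0.    ]), 'tcp_pos': array([0.222 , 0.5299, 0.2047]), 'tool_rot': array([-0.6191, -3.0795,  0.0024]), 'contact_force': array([-0.4108,  0.696 , -0.3286]), 'torque': array([0.0394, 0.0207, 0.0184]), 'grasp_force': 0.0, 'gripper_width': 0.09394835982333022}
-0.0188
```

View pics/top0.png

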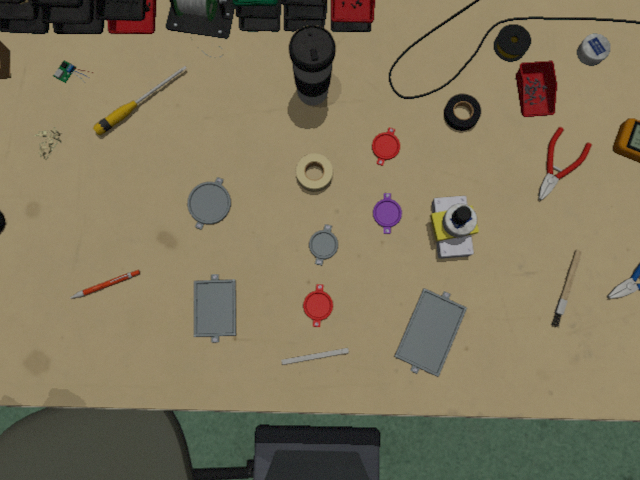

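View pics/side0.png

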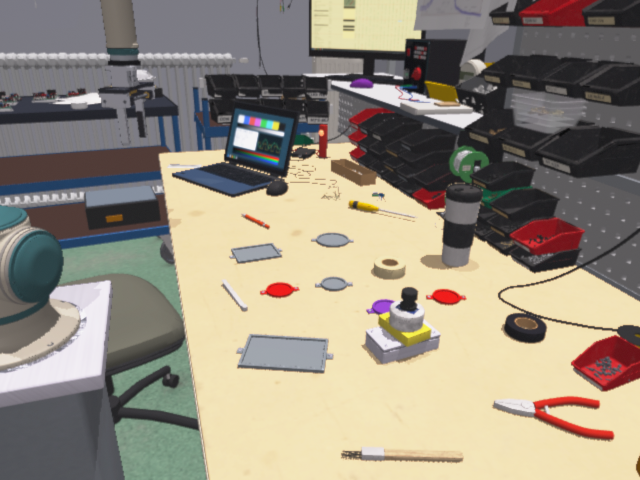

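The top view shows:
- **Pile:** connector (461,215), on tin (460,222), on yellow notes (453,225), on enclosure (453,227).
- **Grey nests:** tin (209,203), connector (323,244), notes (215,308), case (431,332).
- **Look-alikes to avoid:** red rings (386,146) and (318,305), purple ring (387,212).
- **Bystanders:** tape (314,173), tweezers (315,356).

For the connector nest I choose the grey ring at (323,244).

```bash
cat > h.py <<'E'
from rig import robot,camera,camera_params
import cv2,numpy as np
from scipy.spatial.transform import Rotation as R
np.set_printoptions(precision=4,suppress=True)
def rays(uv,P,z):
    K,T=P["K"],P["T"]; uv=np.atleast_2d(np.float64(uv))
    d=np.c_[(uv-K[[0,1],[2,2]])/[K[0,0],K[1,1]],np.ones(len(uv))]*[1,-1,-1]
    d=d@T[:3,:3].T; o=T[:3,3]
    return (o+d*((z-o[2])/d[:,2])[:,None])[:,:2]
def rect(pts):
    c,(w,h),a=cv2.minAreaRect(np.float32(pts*1000))
    if w<h: w,h,a=h,w,a+90
    return "c",np.round(c,1),"size",round(w,1),round(h,1),"deg",round((a+90)%180-90,1)
def blob(mask,uv,k=0):
    if k: mask=cv2.morphologyEx(mask,cv2.MORPH_OPEN,cv2.getStructuringElement(cv2.MORPH_ELLIPSE,(k,k)))
    n,l=cv2.connectedComponents(mask)
    i=l[int(uv[1]),int(uv[0])]
    cs,_=cv2.findContours(np.uint8(l==i),cv2.RETR_EXTERNAL,cv2.CHAIN_APPROX_NONE)
    return max(cs,key=cv2.contourArea)[:,0]
E
python3 - <<'E'
from h import *
im=cv2.imread("pics/top0.png");P=camera_params("top")
hsv=cv2.cvtColor(im,cv2.COLOR_BGR2HSV)
g=np.uint8((hsv[...,1]<60)&(hsv[...,2]>60))
for n,uv in dict(tin=(209,203),con=(323,244),notes=(215,308),case=(431,332)).items():
    c=rays(blob(g,uv,13),P,.007); print(n,rect(c),cv2.minEnclosingCircle(np.float32(c*1000)))
y=np.uint8((hsv[...,0]>22)&(hsv[...,0]<35)&(hsv[...,1]>150)&(hsv[...,2]>80))
ys=np.argwhere(y[180:270,420:490])[:,::-1]+[420,180]
print("notes pts",len(ys),rect(rays(ys,P,.048)))
print("conn px ->",rays((461,213),P,.108),"tin",rays((460,220),P,.076),"case",rays((453,227),P,.03))
cr=cv2.resize(im[180:270,300:490],None,fx=4,fy=4,interpolation=cv2.INTER_CUBIC);cv2.imwrite("pics/crop0.png",cr)
E
```

```text
tin ('c', array([659. , 217.2]), 'size', 80.8, 78.5, 'deg', -43.2) ((658.8801879882812, 217.0065155029297), 43.257476806640625)
con ('c', array([584.5,   1.2]), 'size', 53.0, 51.5, 'deg', -44.0) ((584.0126342773438, 0.7449312806129456), 28.152027130126953)
notes ('c', array([462.5, 197.1]), 'size', 108.5, 76.5, 'deg', 2.8) ((463.40081787109375, 196.0908660888672), 58.300804138183594)
case ('c', array([ 427.9, -195.6]), 'size', 139.7, 86.8, 'deg', -23.5) ((429.02996826171875, -195.0215301513672), 75.1293716430664)
notes pts 321 ('c', array([ 622. , -232.6]), 'size', 75.4, 50.6, 'deg', -77.2)
conn px -> [[ 0.6256 -0.2297]] tin [[ 0.6208 -0.2359]] case [[ 0.618  -0.2345]]
```

View pics/crop0.png

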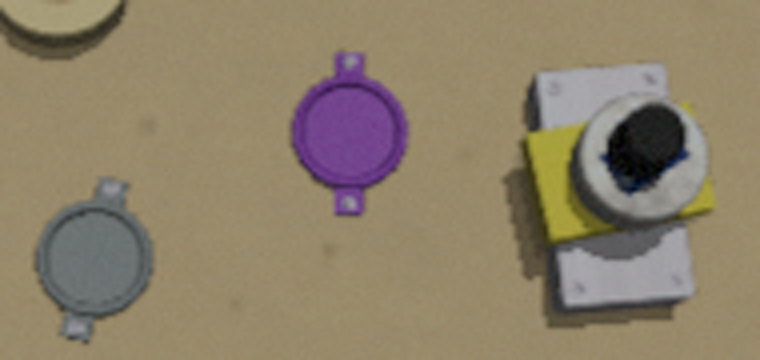

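The crop shows a plain grey ring at (95,258), distinct from the purple one at (350,130), so the choice holds. In the pile, connector, tin and notes sit on the enclosure. The notes lie crosswise on it, with their long side along y.

```bash
cat >> h.py <<'E'
def go(x,y,z,deg):
    "tool-frame shift (mm) and az to TCP x,y,z (mm) with closing line at world angle deg (mod 180, nearest in j6 range)"
    s=robot.state(); r=R.from_rotvec(s["tool_rot"]); m=r.as_matrix()
    j1=np.degrees(np.arctan2(y,x)); best=None
    for a in (deg,deg+180,deg-180,deg+360):
        j6=(j1-a+180)%360-180
        cost=abs(j6-np.degrees(s["joints"][5]))
        if abs(j6)<145 and (best is None or cost<best[0]): best=(cost,a,j6)
    a=np.radians(best[1]); Y=np.array([np.cos(a),np.sin(a),0]);Z=np.array([0,0,-1.]);X=np.cross(Y,Z)
    w=R.from_matrix(m.T@np.c_[X,Y,Z]).as_rotvec()
    d=m.T@(np.array([x,y,z])-s["tcp_pos"]*1000)
    print("shift",np.round(d,1),"turn",np.round(w,3),"j6",round(best[2]),"now",np.round(s["tcp_pos"]*1000,1))
E
python3 - <<'E'
from h import *
s=robot.state();P=camera_params("wrist");T=np.eye(4);T[:3,:3]=R.from_rotvec(s["tool_rot"]).as_matrix();T[:3,3]=s["tcp_pos"]
print(np.linalg.inv(T)@P["T"],P["K"])
go(622,-232,300,90); go(570,-232,300,90)
E
```

```text
[[ 0.0016  0.9668  0.2555  0.0744]
 [ 1.     -0.0017  0.0001  0.0003]
 [ 0.0005  0.2555 -0.9668 -0.1799]
 [ 0.      0.      0.      1.    ]] [[379.1179   0.     312.2595]
 [  0.     379.1179 237.6092]
 [  0.       0.       1.    ]]
shift [-663.4 -548.3  -94.5] turn [-0.001  0.002  2.745] j6 70 now [222.  529.9 204.7]
shift [-615.4 -568.3  -94.5] turn [-0.001  0.002  2.745] j6 68 now [222.  529.9 204.7]
```

Request:
{"op": "arm_command", "data": {"rows": [{"dx": -30, "dy": -30, "dz": -95, "az": -0.04, "hand": 1}, {"dx": -30, "dy": -30, "dz": -95, "az": -0.08, "hand": 1}, {"dx": -663, "dy": -548, "dz": -95, "az": -0.396, "hand": 0.6}, {"dx": -663, "dy": -548, "dz": -95, "az": -0.396, "hand": 0.6}, {"dx": -663, "dy": -548, "dz": -95, "az": -0.396, "hand": 0.6}, {"dx": -663, "dy": -548, "dz": -95, "az": -0.396, "hand": 0.6}, {"dx": -663, "dy": -548, "dz": -95, "az": -0.396, "hand": 0.6}, {"dx": -663, "dy": -548, "dz": -95, "az": -0.396, "hand": 0.6}, {"dx": -663, "dy": -548, "dz": -95, "az": -0.396, "hand": 0.6}, {"dx": -663, "dy": -548, "dz": -95, "az": -0.396, "hand": 0.6}, {"dx": -663, "dy": -548, "dz": -95, "az": -0.396, "hand": 0.6}, {"dx": -663, "dy": -548, "dz": -95, "az": -0.396, "hand": 0.6}, {"dx": -663, "dy": -548, "dz": -95, "az": -0.396, "hand": 0.6}, {"dx": -663, "dy": -548, "dz": -95, "az": -0.396, "hand": 0.6}, {"dx": -663, "dy": -548, "dz": -95, "az": -0.396, "hand": 0.6}, {"dx": -663, "dy": -548, "dz": -95, "az": -0.396, "hand": 0.6}, {"dx": -663, "dy": -548, "dz": -95, "az": -0.396, "hand": 0.6}, {"dx": -663, "dy": -548, "dz": -95, "az": -0.396, "hand": 0.6}, {"dx": -663, "dy": -548, "dz": -95, "az": -0.396, "hand": 0.6}, {"dx": -663, "dy": -548, "dz": -95, "az": -0.396, "hand": 0.6}]}}

```text
schema error: expected keys dx, dy, dz, ax, ay, az, hand
```

Request:
{"op": "arm_command", "data": {"rows": [{"dx": -30, "dy": -30, "dz": -95, "ax": 0, "ay": 0, "az": -0.04, "hand": 1}, {"dx": -30, "dy": -30, "dz": -95, "ax": 0, "ay": 0, "az": -0.08, "hand": 1}, {"dx": -663, "dy": -548, "dz": -95, "ax": 0, "ay": 0, "az": -0.396, "hand": 0.6}, {"dx": -663, "dy": -548, "dz": -95, "ax": 0, "ay": 0, "az": -0.396, "hand": 0.6}, {"dx": -663, "dy": -548, "dz": -95, "ax": 0, "ay": 0, "az": -0.396, "hand": 0.6}, {"dx": -663, "dy": -548, "dz": -95, "ax": 0, "ay": 0, "az": -0.396, "hand": 0.6}, {"dx": -663, "dy": -548, "dz": -95, "ax": 0, "ay": 0, "az": -0.396, "hand": 0.6}, {"dx": -663, "dy": -548, "dz": -95, "ax": 0, "ay": 0, "az": -0.396, "hand": 0.6}, {"dx": -663, "dy": -548, "dz": -95, "ax": 0, "ay": 0, "az": -0.396, "hand": 0.6}, {"dx": -663, "dy": -548, "dz": -95, "ax": 0, "ay": 0, "az": -0.396, "hand": 0.6}, {"dx": -663, "dy": -548, "dz": -95, "ax": 0, "ay": 0, "az": -0.396, "hand": 0.6}, {"dx": -663, "dy": -548, "dz": -95, "ax": 0, "ay": 0, "az": -0.396, "hand": 0.6}, {"dx": -663, "dy": -548, "dz": -95, "ax": 0, "ay": 0, "az": -0.396, "hand": 0.6}, {"dx": -663, "dy": -548, "dz": -95, "ax": 0, "ay": 0, "az": -0.396, "hand": 0.6}, {"dx": -663, "dy": -548, "dz": -95, "ax": 0, "ay": 0, "az": -0.396, "hand": 0.6}, {"dx": -663, "dy": -548, "dz": -95, "ax": 0, "ay": 0, "az": -0.396, "hand": 0.6}, {"dx": -663, "dy": -548, "dz": -95, "ax": 0, "ay": 0, "az": -0.396, "hand": 0.6}, {"dx": -663, "dy": -548, "dz": -95, "ax": 0, "ay": 0, "az": -0.396, "hand": 0.6}, {"dx": -663, "dy": -548, "dz": -95, "ax": 0, "ay": 0, "az": -0.396, "hand": 0.6}, {"dx": -663, "dy": -548, "dz": -95, "ax": 0, "ay": 0, "az": -0.396, "hand": 0.6}]}}

```text
t: 1.77
tcp_pos: [0.5839, -0.1607, 0.2981]
tool_rot: [-0.002, -3.141, -0.001]
contact_force: [0.7, 0.1, -0.2]
gripper_width: 0.0566
grasp_force: 0.0
```

```bash
python3 - <<'E'
from h import *
go(622,-232,300,90)
E
```

```text
shift [-38.2 -71.2  -2. ] turn [ 0.001 -0.001 -0.001] j6 -110 now [ 583.9 -160.7  298.1]
```

Request:
{"op": "arm_command", "data": {"rows": [{"dx": -38, "dy": -71, "dz": -2, "ax": 0, "ay": 0, "az": 0, "hand": 0.6}, {"dx": -38, "dy": -71, "dz": -2, "ax": 0, "ay": 0, "az": 0, "hand": 0.6}, {"dx": -38, "dy": -71, "dz": -2, "ax": 0, "ay": 0, "az": 0, "hand": 0.6}, {"dx": -38, "dy": -71, "dz": -2, "ax": 0, "ay": 0, "az": 0, "hand": 0.6}, {"dx": -38, "dy": -71, "dz": -2, "ax": 0, "ay": 0, "az": 0, "hand": 0.6}]}}

```text
t: 2.18
tcp_pos: [0.621, -0.2293, 0.2997]
tool_rot: [-0.002, -3.14, -0.003]
contact_force: [-0.7, 0.1, 0.4]
gripper_width: 0.0563
grasp_force: 0.0
```

```bash
python3 - <<'E'
from h import *
import pickle
P=camera_params("wrist"); im=camera("wrist"); cv2.imwrite("pics/w1.png",im); pickle.dump(P,open("w1.pkl","wb")); print(robot.state()["tcp_pos"])
E
```

```text
[ 0.6209 -0.2287  0.3004]
```

View pics/w1.png

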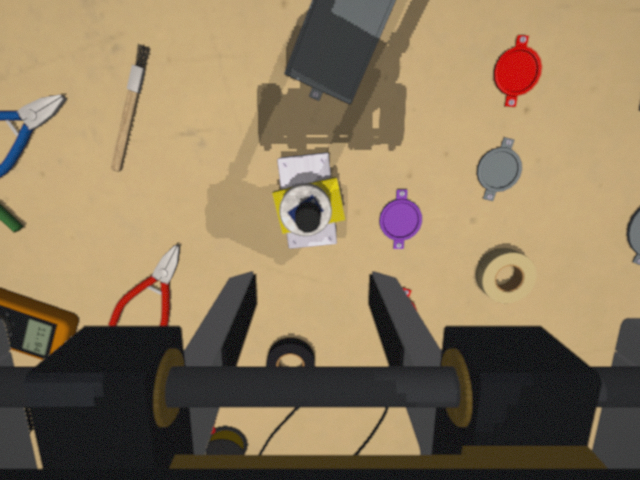

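The wrist view shows the pile at (306,205): connector top (308,215), tin (306,208), notes (308,205) and enclosure (306,200).

```bash
python3 - <<'E'
from h import *
import pickle
P=pickle.load(open("w1.pkl","rb")); im=cv2.imread("pics/w1.png")
u0,v0=260,140; c=im[v0:260,u0:360]; hsv=cv2.cvtColor(c,cv2.COLOR_BGR2HSV)
off=np.array([u0,v0])
y=(hsv[...,0]>22)&(hsv[...,0]<35)&(hsv[...,1]>150)&(hsv[...,2]>80)
print("notes",rect(rays(np.argwhere(y)[:,::-1]+off,P,.048)))
w=np.uint8((hsv[...,1]<50)&(hsv[...,2]>120))
cs=np.argwhere(w)[:,::-1]+off; print("case all white",rect(rays(cs,P,.03)))
for q in cv2.findContours(w,cv2.RETR_EXTERNAL,cv2.CHAIN_APPROX_NONE)[0]:
    if cv2.contourArea(q)>80:
        q=q[:,0]+off; print("white",len(q),q.min(0),q.max(0),"z30",rect(rays(q,P,.03)),"z76",rect(rays(q,P,.076)))
b=np.uint8(hsv[...,2]<45)
for q in cv2.findContours(b,cv2.RETR_EXTERNAL,cv2.CHAIN_APPROX_NONE)[0]:
    if cv2.contourArea(q)>80:
        q=q[:,0]+off; print("dark",q.min(0),q.max(0),rect(rays(q,P,.108)),cv2.minEnclosingCircle(np.float32(rays(q,P,.108)*1000)))
g=cv2.cvtColor(cv2.resize(c,None,fx=4,fy=4,interpolation=cv2.INTER_CUBIC),cv2.COLOR_BGR2GRAY)
h=cv2.HoughCircles(g,cv2.HOUGH_GRADIENT,1,40,param1=100,param2=25,minRadius=80,maxRadius=130)
if h is not None:
  for x in h[0,:3]: print("circ",x/4+[u0,v0,0],rays(x[:2]/4+off,P,.076))
cv2.imwrite("pics/w1c.png",cv2.resize(c,None,fx=5,fy=5,interpolation=cv2.INTER_CUBIC))
E
```

```text
notes ('c', array([ 622.1, -232.6]), 'size', 76.3, 50.8, 'deg', -77.4)
case all white ('c', array([ 620.8, -236.5]), 'size', 110.9, 64.8, 'deg', 6.2)
white 196 [280 185] [336 248] z30 ('c', array([ 639.6, -234.7]), 'size', 78.6, 62.2, 'deg', 12.7) z76 ('c', array([ 630.2, -234.1]), 'size', 70.6, 55.9, 'deg', 12.7)
white 151 [277 153] [330 187] z30 ('c', array([ 582.9, -238.7]), 'size', 60.9, 34.9, 'deg', -83.8) z76 ('c', array([ 579.2, -237.7]), 'size', 54.7, 31.3, 'deg', -83.8)
dark [296 201] [319 230] ('c', array([ 621.8, -233.4]), 'size', 29.5, 22.9, 'deg', -0.6) ((621.8330688476562, -233.97767639160156), 14.867688179016113)
circ [305.125 208.875  23.625] [[ 0.6208 -0.2364]]
```

View pics/w1c.png

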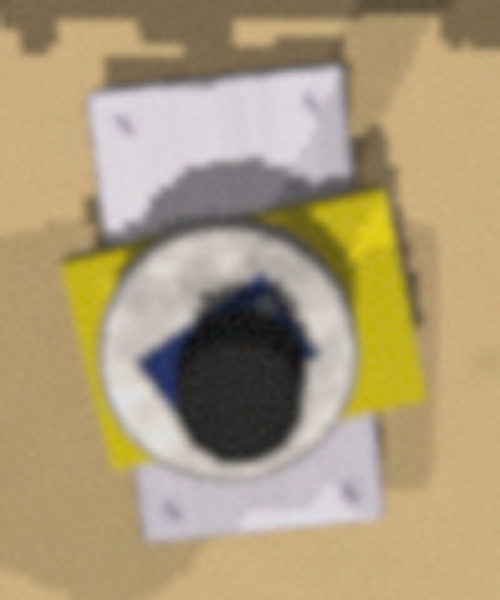

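The crop shows the connector on the tin off its middle, toward +x. Tin, notes and enclosure edges are clear, and the poses agree with the top view to about 1 mm.

```bash
python3 - <<'E'
from h import *
import pickle
P=pickle.load(open("w1.pkl","rb"))
print(rays((308,218),P,.108)); print(robot.state()["qd"]); go(624,-232.5,82,90)
E
```

```text
[[ 0.6242 -0.2329]]
[ 0.0137 -0.0191  0.0044 -0.0001 -0.0022  0.0013]
shift [ -3.3  -4.1 218.4] turn [ 0.001 -0.001 -0.   ] j6 -110 now [ 620.9 -228.7  300.4]
```

Request:
{"op": "arm_command", "data": {"rows": [{"dx": -2, "dy": -1, "dz": 40, "ax": 0, "ay": 0, "az": 0, "hand": 0.6}, {"dx": -2, "dy": -1, "dz": 80, "ax": 0, "ay": 0, "az": 0, "hand": 0.6}, {"dx": -2, "dy": -1, "dz": 120, "ax": 0, "ay": 0, "az": 0, "hand": 0.6}, {"dx": -2, "dy": -1, "dz": 150, "ax": 0, "ay": 0, "az": 0, "hand": 0.6}, {"dx": -2, "dy": -1, "dz": 170, "ax": 0, "ay": 0, "az": 0, "hand": 0.6}, {"dx": -2, "dy": -1, "dz": 170, "ax": 0, "ay": 0, "az": 0, "hand": 0.6}, {"dx": -2, "dy": -1, "dz": 170, "ax": 0, "ay": 0, "az": 0, "hand": 0.6}]}}

```text
t: 2.82
tcp_pos: [0.6228, -0.2291, 0.1307]
tool_rot: [0.001, -3.14, -0.001]
contact_force: [0.3, -0.4, 1.1]
gripper_width: 0.0564
grasp_force: 0.0
```

Request:
{"op": "arm_command", "data": {"rows": [{"dx": -1, "dy": -3.5, "dz": 20, "ax": 0, "ay": 0, "az": 0, "hand": 0.6}, {"dx": -1, "dy": -3.5, "dz": 38, "ax": 0, "ay": 0, "az": 0, "hand": 0.6}, {"dx": -1, "dy": -3.5, "dz": 48, "ax": 0, "ay": 0, "az": 0, "hand": 0.6}, {"dx": -1, "dy": -3.5, "dz": 48, "ax": 0, "ay": 0, "az": 0, "hand": 0.6}, {"dx": -1, "dy": -3.5, "dz": 48, "ax": 0, "ay": 0, "az": 0, "hand": 0.45}, {"dx": -1, "dy": -3.5, "dz": 48, "ax": 0, "ay": 0, "az": 0, "hand": 0.4}, {"dx": -1, "dy": -3.5, "dz": 48, "ax": 0, "ay": 0, "az": 0, "hand": 0.35}, {"dx": -1, "dy": -3.5, "dz": 48, "ax": 0, "ay": 0, "az": 0, "hand": 0.3}, {"dx": -1, "dy": -3.5, "dz": 48, "ax": 0, "ay": 0, "az": 0, "hand": 0.2}, {"dx": -1, "dy": -3.5, "dz": 48, "ax": 0, "ay": 0, "az": 0, "hand": 0.1}, {"dx": -1, "dy": -3.5, "dz": 48, "ax": 0, "ay": 0, "az": 0, "hand": 0.1}, {"dx": -1, "dy": -3.5, "dz": 48, "ax": 0, "ay": 0, "az": 0, "hand": 0.1}]}}

```text
t: 3.82
tcp_pos: [0.6249, -0.2345, 0.0835]
tool_rot: [0.001, 3.14, -0.001]
contact_force: [-0.0, -0.1, 5.0]
gripper_width: 0.0266
grasp_force: 30.1
```

Request:
{"op": "arm_command", "data": {"rows": [{"dx": 0, "dy": 0, "dz": -15, "ax": 0, "ay": 0, "az": 0, "hand": 0.1}, {"dx": 0, "dy": 0, "dz": -40, "ax": 0, "ay": 0, "az": 0, "hand": 0.1}, {"dx": 0, "dy": 0, "dz": -75, "ax": 0, "ay": 0, "az": 0, "hand": 0.1}, {"dx": 10, "dy": 30, "dz": -75, "ax": 0, "ay": 0, "az": 0, "hand": 0.1}, {"dx": 20, "dy": 65, "dz": -75, "ax": 0, "ay": 0, "az": 0, "hand": 0.1}, {"dx": 30, "dy": 105, "dz": -75, "ax": 0, "ay": 0, "az": 0, "hand": 0.1}, {"dx": 41, "dy": 145, "dz": -75, "ax": 0, "ay": 0, "az": 0, "hand": 0.1}, {"dx": 41, "dy": 185, "dz": -65, "ax": 0, "ay": 0, "az": 0, "hand": 0.1}, {"dx": 41, "dy": 215, "dz": -45, "ax": 0, "ay": 0, "az": 0, "hand": 0.1}, {"dx": 41, "dy": 235, "dz": -20, "ax": 0, "ay": 0, "az": 0, "hand": 0.1}, {"dx": 41, "dy": 235, "dz": 10, "ax": 0, "ay": 0, "az": 0, "hand": 0.1}, {"dx": 41, "dy": 235, "dz": 30, "ax": 0, "ay": 0, "az": 0, "hand": 0.1}, {"dx": 41, "dy": 235, "dz": 45, "ax": 0, "ay": 0, "az": 0, "hand": 0.1}, {"dx": 41, "dy": 235, "dz": 45, "ax": 0, "ay": 0, "az": 0, "hand": 0.1}, {"dx": 41, "dy": 235, "dz": 45, "ax": 0, "ay": 0, "az": 0, "hand": 0.1}]}}

```text
t: 5.07
tcp_pos: [0.5829, 0.0009, 0.0367]
tool_rot: [-0.001, -3.139, -0.0]
contact_force: [-0.6, -0.3, -0.3]
gripper_width: 0.0272
grasp_force: 30.0
```

```bash
python3 - <<'E'
from h import *
print(robot.state()["tcp_pos"],robot.state()["gripper_width"],robot.state()["contact_force"])
im=camera("wrist"); s=camera("side")
cv2.imwrite("pics/w2.png",np.hstack([im[100:420,160:480],cv2.resize(s[230:390,270:430],None,fx=2,fy=2,interpolation=cv2.INTER_CUBIC)]))
E
```

```text
[0.5829 0.0009 0.0367] 0.02719347599834597 [-0.6276 -0.2789 -0.3004]
```

View pics/w2.png

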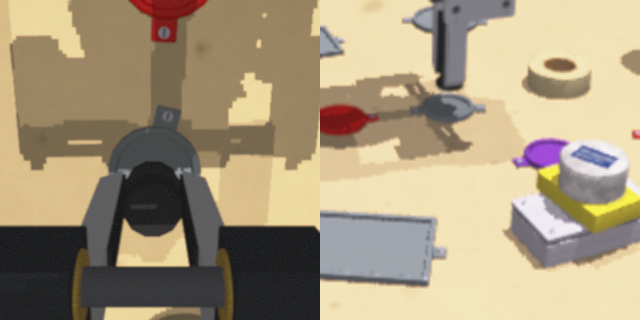

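Left, the wrist view: the connector is held between the fingers at (153,200), above the grey nest at (155,150). Right, the side view: it hangs over the nest, and the rest of the pile is undisturbed.

Request:
{"op": "arm_command", "data": {"rows": [{"dx": -1, "dy": 0, "dz": 10, "ax": 0, "ay": 0, "az": 0, "hand": 0.1}, {"dx": -1, "dy": 0, "dz": 18, "ax": 0, "ay": 0, "az": 0, "hand": 0.1}, {"dx": -1, "dy": 0, "dz": 22, "ax": 0, "ay": 0, "az": 0, "hand": 0.1}, {"dx": -1, "dy": 0, "dz": 24, "ax": 0, "ay": 0, "az": 0, "hand": 0.1}, {"dx": -1, "dy": 0, "dz": 24, "ax": 0, "ay": 0, "az": 0, "hand": 0.1}]}}

```text
t: 5.58
tcp_pos: [0.5841, 0.0007, 0.0129]
tool_rot: [-0.002, -3.14, -0.0]
contact_force: [0.1, 0.1, -0.7]
gripper_width: 0.0269
grasp_force: 30.0
```

```bash
python3 - <<'E'
from h import *
print(robot.state()["tcp_pos"],robot.state()["gripper_width"],robot.state()["contact_force"])
s=camera("side"); cv2.imwrite("pics/s2.png",cv2.resize(s[230:310,290:390],None,fx=5,fy=5,interpolation=cv2.INTER_CUBIC))
E
```

```text
[0.5841 0.0007 0.0129] 0.026862974524356594 [ 0.1325  0.1221 -0.7057]
```

View pics/s2.png

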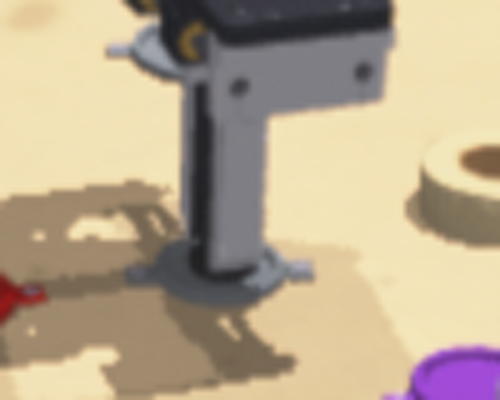

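The connector's foot at (225,268) is inside the grey nest, just above its floor.

Request:
{"op": "arm_command", "data": {"rows": [{"dx": 0, "dy": 0, "dz": 1, "ax": 0, "ay": 0, "az": 0, "hand": 0.1}, {"dx": 0, "dy": 0, "dz": 2, "ax": 0, "ay": 0, "az": 0, "hand": 0.1}, {"dx": 0, "dy": 0, "dz": 2.5, "ax": 0, "ay": 0, "az": 0, "hand": 0.1}, {"dx": 0, "dy": 0, "dz": 2.5, "ax": 0, "ay": 0, "az": 0, "hand": 0.1}, {"dx": 0, "dy": 0, "dz": 2.5, "ax": 0, "ay": 0, "az": 0, "hand": 0.1}]}}

```text
t: 6.05
tcp_pos: [0.5848, 0.0008, 0.0112]
tool_rot: [0.001, 3.141, 0.0]
contact_force: [-0.0, 0.1, -0.9]
gripper_width: 0.0268
grasp_force: 30.0
```

Request:
{"op": "arm_command", "data": {"rows": [{"dx": 0, "dy": 0, "dz": 0.5, "ax": 0, "ay": 0, "az": 0, "hand": 0.1}, {"dx": 0, "dy": 0, "dz": 1, "ax": 0, "ay": 0, "az": 0, "hand": 0.1}, {"dx": 0, "dy": 0, "dz": 1.5, "ax": 0, "ay": 0, "az": 0, "hand": 0.1}, {"dx": 0, "dy": 0, "dz": 1.5, "ax": 0, "ay": 0, "az": 0, "hand": 0.1}]}}

```text
t: 6.38
tcp_pos: [0.5848, 0.0008, 0.011]
tool_rot: [0.001, 3.141, -0.0]
contact_force: [-2.4, 0.7, 9.0]
gripper_width: 0.0272
grasp_force: 30.1
```

Contact on the floor. Release, rise and head for the tin.

Request:
{"op": "arm_command", "data": {"rows": [{"dx": 0, "dy": 0, "dz": 0, "ax": 0, "ay": 0, "az": 0, "hand": 0.4}, {"dx": 0, "dy": 0, "dz": 0, "ax": 0, "ay": 0, "az": 0, "hand": 0.5}, {"dx": 0, "dy": 0, "dz": 0, "ax": 0, "ay": 0, "az": 0, "hand": 0.5}, {"dx": 0, "dy": 0, "dz": 0, "ax": 0, "ay": 0, "az": 0, "hand": 0.5}, {"dx": 0, "dy": 0, "dz": -20, "ax": 0, "ay": 0, "az": 0, "hand": 0.5}, {"dx": 0, "dy": 0, "dz": -50, "ax": 0, "ay": 0, "az": 0, "hand": 0.6}, {"dx": 0, "dy": 0, "dz": -90, "ax": 0, "ay": 0, "az": 0, "hand": 1}, {"dx": 0, "dy": 0, "dz": -130, "ax": 0, "ay": 0, "az": 0, "hand": 1}, {"dx": -5, "dy": -35, "dz": -145, "ax": 0, "ay": 0, "az": 0, "hand": 1}, {"dx": -10, "dy": -75, "dz": -145, "ax": 0, "ay": 0, "az": 0, "hand": 1}, {"dx": -15, "dy": -115, "dz": -145, "ax": 0, "ay": 0, "az": 0, "hand": 1}, {"dx": -20, "dy": -155, "dz": -145, "ax": 0, "ay": 0, "az": 0, "hand": 1}, {"dx": -30, "dy": -195, "dz": -145, "ax": 0, "ay": 0, "az": 0, "hand": 1}, {"dx": -36, "dy": -225, "dz": -145, "ax": 0, "ay": 0, "az": 0, "hand": 1}, {"dx": -36, "dy": -237, "dz": -140, "ax": 0, "ay": 0, "az": 0, "hand": 1}, {"dx": -36, "dy": -237, "dz": -120, "ax": 0, "ay": 0, "az": 0, "hand": 1}, {"dx": -36, "dy": -237, "dz": -100, "ax": 0, "ay": 0, "az": 0, "hand": 1}, {"dx": -36, "dy": -237, "dz": -100, "ax": 0, "ay": 0, "az": 0, "hand": 1}]}}

```text
t: 7.88
tcp_pos: [0.6172, -0.2344, 0.1048]
tool_rot: [-0.002, -3.133, -0.008]
contact_force: [-0.4, -0.3, -0.2]
gripper_width: 0.0938
grasp_force: 0.0
```

```bash
python3 - <<'E'
from h import *
go(621,-236.4,54.5,90)
s=camera("side"); t=camera("top"); cv2.imwrite("pics/s3.png",np.hstack([cv2.resize(s[260:370,300:450],(600,440),interpolation=cv2.INTER_CUBIC)]))
im=camera("wrist");P=camera_params("wrist")
cv2.imwrite("pics/t3.png",t)
hsv=cv2.cvtColor(t,cv2.COLOR_BGR2HSV); b=np.uint8(hsv[...,2]<55)[225:260,300:345]
for q in cv2.findContours(b,cv2.RETR_EXTERNAL,cv2.CHAIN_APPROX_NONE)[0]:
    q=q[:,0]+[300,225]; print(len(q),rect(rays(q,camera_params("top"),.035)))
E
```

```text
shift [-4.2 -2.2 50.3] turn [ 0.005 -0.008 -0.001] j6 -111 now [ 617.2 -234.4  104.8]
44 ('c', array([583.5,   0.3]), 'size', 29.4, 25.3, 'deg', 1.4)
```

View pics/s3.png

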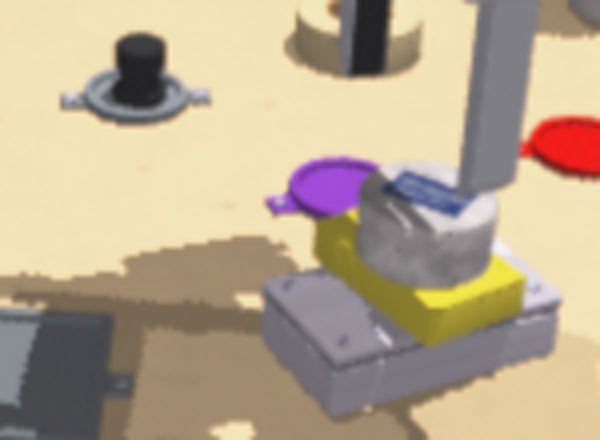

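The connector stands upright in its grey nest at (138,95). The tin at (428,225) is still on the notes, with the fingers around it.

Request:
{"op": "arm_command", "data": {"rows": [{"dx": -4, "dy": -2, "dz": 0, "ax": 0, "ay": 0, "az": 0, "hand": 1}, {"dx": -4, "dy": -2, "dz": 20, "ax": 0, "ay": 0, "az": 0, "hand": 1}, {"dx": -4, "dy": -2, "dz": 38, "ax": 0, "ay": 0, "az": 0, "hand": 1}, {"dx": -4, "dy": -2, "dz": 48, "ax": 0, "ay": 0, "az": 0, "hand": 1}, {"dx": -4, "dy": -2, "dz": 50, "ax": 0, "ay": 0, "az": 0, "hand": 1}, {"dx": -4, "dy": -2, "dz": 50, "ax": 0, "ay": 0, "az": 0, "hand": 1}]}}

```text
t: 8.53
tcp_pos: [0.6247, -0.2381, 0.0596]
tool_rot: [-0.001, -3.141, -0.0]
contact_force: [-0.4, 0.7, -0.3]
gripper_width: 0.0941
grasp_force: 0.0
```

Request:
{"op": "arm_command", "data": {"rows": [{"dx": 3.5, "dy": 1.5, "dz": 5, "ax": 0, "ay": 0, "az": 0, "hand": 0.8}, {"dx": 3.5, "dy": 1.5, "dz": 5, "ax": 0, "ay": 0, "az": 0, "hand": 0.72}, {"dx": 3.5, "dy": 1.5, "dz": 5, "ax": 0, "ay": 0, "az": 0, "hand": 0.66}, {"dx": 3.5, "dy": 1.5, "dz": 5, "ax": 0, "ay": 0, "az": 0, "hand": 0.6}, {"dx": 3.5, "dy": 1.5, "dz": 5, "ax": 0, "ay": 0, "az": 0, "hand": 0.5}, {"dx": 3.5, "dy": 1.5, "dz": 5, "ax": 0, "ay": 0, "az": 0, "hand": 0.4}, {"dx": 3.5, "dy": 1.5, "dz": 5, "ax": 0, "ay": 0, "az": 0, "hand": 0.4}, {"dx": 3.5, "dy": 1.5, "dz": 5, "ax": 0, "ay": 0, "az": 0, "hand": 0.4}]}}

```text
t: 9.2
tcp_pos: [0.6212, -0.2368, 0.0549]
tool_rot: [0.001, 3.141, -0.0]
contact_force: [-0.9, 0.6, 2.1]
gripper_width: 0.0546
grasp_force: 30.0
```

Request:
{"op": "arm_command", "data": {"rows": [{"dx": 0, "dy": 0, "dz": -15, "ax": 0, "ay": 0, "az": 0, "hand": 0.4}, {"dx": 0, "dy": 0, "dz": -40, "ax": 0, "ay": 0, "az": 0, "hand": 0.4}, {"dx": 0, "dy": 0, "dz": -75, "ax": 0, "ay": 0, "az": 0, "hand": 0.4}, {"dx": -5, "dy": 25, "dz": -80, "ax": 0, "ay": 0, "az": 0, "hand": 0.4}, {"dx": -10, "dy": 60, "dz": -80, "ax": 0, "ay": 0, "az": 0, "hand": 0.4}, {"dx": -15, "dy": 100, "dz": -80, "ax": 0, "ay": 0, "az": 0, "hand": 0.4}, {"dx": -20, "dy": 140, "dz": -80, "ax": 0, "ay": 0, "az": 0, "hand": 0.4}, {"dx": -25, "dy": 180, "dz": -80, "ax": 0, "ay": 0, "az": 0, "hand": 0.4}, {"dx": -25, "dy": 220, "dz": -80, "ax": 0, "ay": 0, "az": 0, "hand": 0.4}, {"dx": -30, "dy": 260, "dz": -80, "ax": 0, "ay": 0, "az": 0, "hand": 0.4}, {"dx": -34, "dy": 300, "dz": -80, "ax": 0, "ay": 0, "az": 0, "hand": 0.4}, {"dx": -38, "dy": 340, "dz": -80, "ax": 0, "ay": 0, "az": 0, "hand": 0.4}, {"dx": -38, "dy": 380, "dz": -70, "ax": 0, "ay": 0, "az": 0, "hand": 0.4}, {"dx": -38, "dy": 420, "dz": -50, "ax": 0, "ay": 0, "az": 0, "hand": 0.4}, {"dx": -38, "dy": 440, "dz": -30, "ax": 0, "ay": 0, "az": 0, "hand": 0.4}, {"dx": -38, "dy": 454, "dz": -5, "ax": 0, "ay": 0, "az": 0, "hand": 0.4}, {"dx": -38, "dy": 454, "dz": 15, "ax": 0, "ay": 0, "az": 0, "hand": 0.4}, {"dx": -38, "dy": 454, "dz": 25, "ax": 0, "ay": 0, "az": 0, "hand": 0.4}, {"dx": -38, "dy": 454, "dz": 30, "ax": 0, "ay": 0, "az": 0, "hand": 0.4}, {"dx": -38, "dy": 454, "dz": 30, "ax": 0, "ay": 0, "az": 0, "hand": 0.4}]}}

```text
t: 10.87
tcp_pos: [0.6588, 0.2165, 0.0235]
tool_rot: [-0.002, -3.14, 0.001]
contact_force: [0.4, -0.1, -0.4]
gripper_width: 0.0542
grasp_force: 30.0
```

Request:
{"op": "arm_command", "data": {"rows": [{"dx": 0, "dy": 0, "dz": 6, "ax": 0, "ay": 0, "az": 0, "hand": 0.4}, {"dx": 0, "dy": 0, "dz": 10, "ax": 0, "ay": 0, "az": 0, "hand": 0.4}, {"dx": 0, "dy": 0, "dz": 12, "ax": 0, "ay": 0, "az": 0, "hand": 0.4}, {"dx": 0, "dy": 0, "dz": 13, "ax": 0, "ay": 0, "az": 0, "hand": 0.4}, {"dx": 0, "dy": 0, "dz": 13.5, "ax": 0, "ay": 0, "az": 0, "hand": 0.4}, {"dx": 0, "dy": 0, "dz": 13.5, "ax": 0, "ay": 0, "az": 0, "hand": 0.4}]}}

```text
t: 11.37
tcp_pos: [0.6595, 0.2171, 0.0114]
tool_rot: [0.002, 3.141, 0.0]
contact_force: [0.3, 0.2, -0.3]
gripper_width: 0.0544
grasp_force: 30.0
```

Request:
{"op": "arm_command", "data": {"rows": [{"dx": 0, "dy": 0, "dz": 0.5, "ax": 0, "ay": 0, "az": 0, "hand": 0.4}, {"dx": 0, "dy": 0, "dz": 1, "ax": 0, "ay": 0, "az": 0, "hand": 0.4}, {"dx": 0, "dy": 0, "dz": 1.5, "ax": 0, "ay": 0, "az": 0, "hand": 0.4}, {"dx": 0, "dy": 0, "dz": 1.5, "ax": 0, "ay": 0, "az": 0, "hand": 0.4}, {"dx": 0, "dy": 0, "dz": 1.5, "ax": 0, "ay": 0, "az": 0, "hand": 0.4}]}}

```text
t: 11.78
tcp_pos: [0.6595, 0.2173, 0.0099]
tool_rot: [0.001, 3.141, 0.0]
contact_force: [0.1, -0.4, 0.4]
gripper_width: 0.0541
grasp_force: 30.0
```

Request:
{"op": "arm_command", "data": {"rows": [{"dx": 0, "dy": 0, "dz": 0.6, "ax": 0, "ay": 0, "az": 0, "hand": 0.4}, {"dx": 0, "dy": 0, "dz": 0.6, "ax": 0, "ay": 0, "az": 0, "hand": 0.7}, {"dx": 0, "dy": 0, "dz": 0.6, "ax": 0, "ay": 0, "az": 0, "hand": 0.8}, {"dx": 0, "dy": 0, "dz": 0.6, "ax": 0, "ay": 0, "az": 0, "hand": 0.8}, {"dx": 0, "dy": 0, "dz": 0.6, "ax": 0, "ay": 0, "az": 0, "hand": 0.8}, {"dx": 0, "dy": 0, "dz": -20, "ax": 0, "ay": 0, "az": 0, "hand": 0.85}, {"dx": 0, "dy": 0, "dz": -50, "ax": 0, "ay": 0, "az": 0, "hand": 0.85}, {"dx": 0, "dy": 0, "dz": -90, "ax": 0, "ay": 0, "az": 0, "hand": 0.85}, {"dx": 0, "dy": -20, "dz": -120, "ax": 0, "ay": 0, "az": 0.1, "hand": 0.85}, {"dx": 5, "dy": -60, "dz": -120, "ax": 0, "ay": 0, "az": 0.22, "hand": 0.85}, {"dx": 10, "dy": -100, "dz": -120, "ax": 0, "ay": 0, "az": 0.34, "hand": 0.85}, {"dx": 15, "dy": -140, "dz": -120, "ax": 0, "ay": 0, "az": 0.46, "hand": 0.85}, {"dx": 20, "dy": -180, "dz": -120, "ax": 0, "ay": 0, "az": 0.58, "hand": 0.85}, {"dx": 24, "dy": -220, "dz": -120, "ax": 0, "ay": 0, "az": 0.7, "hand": 0.85}, {"dx": 28, "dy": -260, "dz": -120, "ax": 0, "ay": 0, "az": 0.82, "hand": 0.85}, {"dx": 30, "dy": -300, "dz": -120, "ax": 0, "ay": 0, "az": 0.94, "hand": 0.85}, {"dx": 32, "dy": -340, "dz": -120, "ax": 0, "ay": 0, "az": 1.06, "hand": 0.85}, {"dx": 34, "dy": -380, "dz": -120, "ax": 0, "ay": 0, "az": 1.18, "hand": 0.85}, {"dx": 36, "dy": -420, "dz": -120, "ax": 0, "ay": 0, "az": 1.3, "hand": 0.85}, {"dx": 37.5, "dy": -450, "dz": -120, "ax": 0, "ay": 0, "az": 1.351, "hand": 0.85}]}}

```text
t: 13.45
tcp_pos: [0.621, -0.2362, 0.1294]
tool_rot: [1.973, 2.444, -0.001]
contact_force: [-0.6, -0.2, -1.2]
gripper_width: 0.0801
grasp_force: 0.0
```

```bash
python3 - <<'E'
from h import *
P=camera_params("top");t=camera("top");s=camera("side")
hsv=cv2.cvtColor(t,cv2.COLOR_BGR2HSV)
cv2.imwrite("pics/s4.png",np.hstack([cv2.resize(t[170:240,160:260],(500,350),interpolation=cv2.INTER_CUBIC),cv2.resize(s[215:265,300:350],(300,350))]))
w=camera("wrist");Pw=camera_params("wrist");hsv=cv2.cvtColor(w,cv2.COLOR_BGR2HSV)
y=np.uint8((hsv[...,0]>22)&(hsv[...,0]<35)&(hsv[...,1]>150)&(hsv[...,2]>80))
q=max(cv2.findContours(y,cv2.RETR_EXTERNAL,cv2.CHAIN_APPROX_NONE)[0],key=cv2.contourArea)[:,0]
print(q.min(0),q.max(0),rect(rays(q,Pw,.048)))
cv2.imwrite("pics/w4.png",w)
go(622,-232.6,36,12.6)
E
```

```text
[281 182] [352 286] ('c', array([ 622.5, -228. ]), 'size', 76.5, 49.2, 'deg', -77.3)
shift [ 2.3  1.5 93. ] turn [-0.    -0.    -0.004] j6 -33 now [ 621.1 -235.2  129. ]
```

View pics/s4.png

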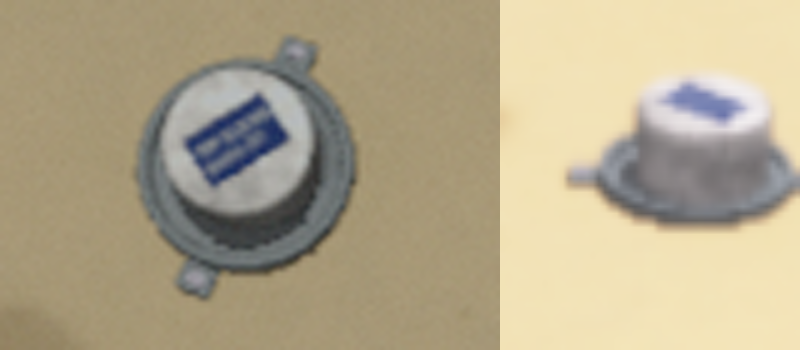

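The tin sits upright inside the round nest's rim in both views. Next, the notes.

Request:
{"op": "arm_command", "data": {"rows": [{"dx": 3, "dy": 2, "dz": 0, "ax": 0, "ay": 0, "az": 0, "hand": 0.85}, {"dx": 3, "dy": 2, "dz": 30, "ax": 0, "ay": 0, "az": 0, "hand": 0.85}, {"dx": 3, "dy": 2, "dz": 60, "ax": 0, "ay": 0, "az": 0, "hand": 0.85}, {"dx": 3, "dy": 2, "dz": 78, "ax": 0, "ay": 0, "az": 0, "hand": 0.85}, {"dx": 3, "dy": 2, "dz": 85, "ax": 0, "ay": 0, "az": 0, "hand": 0.85}, {"dx": 3, "dy": 2, "dz": 88, "ax": 0, "ay": 0, "az": 0, "hand": 0.85}, {"dx": 3, "dy": 2, "dz": 88, "ax": 0, "ay": 0, "az": 0, "hand": 0.85}, {"dx": 3, "dy": 2, "dz": 88, "ax": 0, "ay": 0, "az": 0, "hand": 0.85}]}}

```text
t: 14.27
tcp_pos: [0.6239, -0.229, 0.0429]
tool_rot: [1.963, 2.45, 0.001]
contact_force: [0.5, 0.9, 0.7]
gripper_width: 0.0804
grasp_force: 0.0
```

Request:
{"op": "arm_command", "data": {"rows": [{"dx": -1.5, "dy": -2, "dz": 4, "ax": 0, "ay": 0, "az": 0, "hand": 0.8}, {"dx": -1.5, "dy": -2, "dz": 6.5, "ax": 0, "ay": 0, "az": 0, "hand": 0.8}, {"dx": -1.5, "dy": -2, "dz": 6.5, "ax": 0, "ay": 0, "az": 0, "hand": 0.7}, {"dx": -1.5, "dy": -2, "dz": 6.5, "ax": 0, "ay": 0, "az": 0, "hand": 0.64}, {"dx": -1.5, "dy": -2, "dz": 6.5, "ax": 0, "ay": 0, "az": 0, "hand": 0.58}, {"dx": -1.5, "dy": -2, "dz": 6.5, "ax": 0, "ay": 0, "az": 0, "hand": 0.5}, {"dx": -1.5, "dy": -2, "dz": 6.5, "ax": 0, "ay": 0, "az": 0, "hand": 0.4}, {"dx": -1.5, "dy": -2, "dz": 6.5, "ax": 0, "ay": 0, "az": 0, "hand": 0.35}, {"dx": -1.5, "dy": -2, "dz": 6.5, "ax": 0, "ay": 0, "az": 0, "hand": 0.35}, {"dx": -1.5, "dy": -2, "dz": 6.5, "ax": 0, "ay": 0, "az": 0, "hand": 0.35}]}}

```text
t: 15.1
tcp_pos: [0.6213, -0.2314, 0.0353]
tool_rot: [1.965, 2.451, 0.0]
contact_force: [-0.4, -0.4, 1.4]
gripper_width: 0.0499
grasp_force: 30.0
```

```bash
python3 - <<'E'
from h import *
im=cv2.imread("pics/top0.png");P=camera_params("top")
hsv=cv2.cvtColor(im,cv2.COLOR_BGR2HSV)
g=np.uint8((hsv[...,1]<60)&(hsv[...,2]>60))
for n,uv in dict(notes=(215,308),case=(431,332)).items():
  for k in (17,25):
    m=cv2.morphologyEx(g,cv2.MORPH_OPEN,np.ones((k,k),np.uint8) if n=="notes" else cv2.getStructuringElement(cv2.MORPH_ELLIPSE,(k,k)))
    c=rays(blob(m,uv),P,.007); print(n,k,rect(c))
go(462.5,197,60,92.8)
E
```

```text
notes 17 ('c', array([462.5, 196.2]), 'size', 101.8, 74.8, 'deg', 2.8)
notes 25 ('c', array([462.5, 196.2]), 'size', 101.8, 74.8, 'deg', 2.8)
case 17 ('c', array([ 427.9, -195.6]), 'size', 139.7, 86.8, 'deg', -23.5)
case 25 ('c', array([ 428.3, -195.8]), 'size', 137.7, 86.8, 'deg', -23.6)
shift [452.7 -62.  -24.9] turn [ 0.     0.    -1.401] j6 -70 now [ 621.3 -231.4   35.3]
```

Request:
{"op": "arm_command", "data": {"rows": [{"dx": 0, "dy": 0, "dz": -10, "ax": 0, "ay": 0, "az": 0, "hand": 0.35}, {"dx": 0, "dy": 0, "dz": -30, "ax": 0, "ay": 0, "az": 0, "hand": 0.35}, {"dx": 0, "dy": 0, "dz": -60, "ax": 0, "ay": 0, "az": 0, "hand": 0.35}, {"dx": 25, "dy": -4, "dz": -70, "ax": 0, "ay": 0, "az": -0.1, "hand": 0.35}, {"dx": 60, "dy": -8, "dz": -70, "ax": 0, "ay": 0, "az": -0.2, "hand": 0.35}, {"dx": 100, "dy": -14, "dz": -70, "ax": 0, "ay": 0, "az": -0.3, "hand": 0.35}, {"dx": 140, "dy": -20, "dz": -70, "ax": 0, "ay": 0, "az": -0.42, "hand": 0.35}, {"dx": 180, "dy": -25, "dz": -70, "ax": 0, "ay": 0, "az": -0.54, "hand": 0.35}, {"dx": 220, "dy": -30, "dz": -70, "ax": 0, "ay": 0, "az": -0.66, "hand": 0.35}, {"dx": 260, "dy": -36, "dz": -70, "ax": 0, "ay": 0, "az": -0.78, "hand": 0.35}, {"dx": 300, "dy": -41, "dz": -70, "ax": 0, "ay": 0, "az": -0.9, "hand": 0.35}, {"dx": 340, "dy": -47, "dz": -70, "ax": 0, "ay": 0, "az": -1.02, "hand": 0.35}, {"dx": 380, "dy": -52, "dz": -70, "ax": 0, "ay": 0, "az": -1.14, "hand": 0.35}, {"dx": 415, "dy": -57, "dz": -60, "ax": 0, "ay": 0, "az": -1.26, "hand": 0.35}, {"dx": 440, "dy": -60, "dz": -45, "ax": 0, "ay": 0, "az": -1.36, "hand": 0.35}, {"dx": 453, "dy": -62, "dz": -25, "ax": 0, "ay": 0, "az": -1.401, "hand": 0.35}, {"dx": 453, "dy": -62, "dz": -10, "ax": 0, "ay": 0, "az": -1.401, "hand": 0.35}, {"dx": 453, "dy": -62, "dz": 5, "ax": 0, "ay": 0, "az": -1.401, "hand": 0.35}, {"dx": 453, "dy": -62, "dz": 10, "ax": 0, "ay": 0, "az": -1.401, "hand": 0.35}, {"dx": 453, "dy": -62, "dz": 10, "ax": 0, "ay": 0, "az": -1.401, "hand": 0.35}]}}

```text
t: 16.77
tcp_pos: [0.4612, 0.1972, 0.0244]
tool_rot: [0.078, -3.138, 0.001]
contact_force: [-0.2, -0.2, -0.6]
gripper_width: 0.0495
grasp_force: 30.0
```

```bash
python3 - <<'E'
from h import *
go(462.5,196.5,9.5,92.8)
s=robot.state();print(s["gripper_width"],s["contact_force"])
Pw=camera_params("wrist");w=camera("wrist");cv2.imwrite("pics/w5.png",w)
E
```

```text
shift [-1.3 -0.8 14.9] turn [-0.001 -0.003  0.001] j6 -70 now [461.2 197.2  24.4]
0.04952169306152136 [-0.1906 -0.1594 -0.6257]
```

View pics/w5.png

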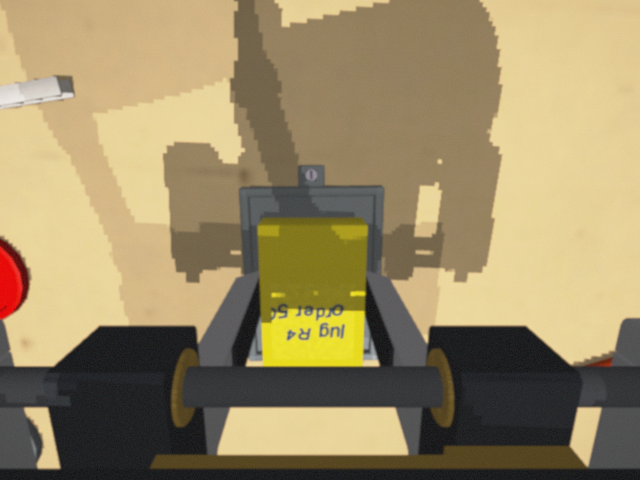

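The notes are held square to the nest: near edge at (312,218), parallel to the rim at (312,188). Lowering.

Request:
{"op": "arm_command", "data": {"rows": [{"dx": 0, "dy": -0.5, "dz": 5, "ax": 0, "ay": 0, "az": 0, "hand": 0.35}, {"dx": 0, "dy": -0.5, "dz": 10, "ax": 0, "ay": 0, "az": 0, "hand": 0.35}, {"dx": 0, "dy": -0.5, "dz": 13, "ax": 0, "ay": 0, "az": 0, "hand": 0.35}, {"dx": 0, "dy": -0.5, "dz": 14, "ax": 0, "ay": 0, "az": 0, "hand": 0.35}, {"dx": 0, "dy": -0.5, "dz": 14.5, "ax": 0, "ay": 0, "az": 0, "hand": 0.35}, {"dx": 0, "dy": -0.5, "dz": 14.5, "ax": 0, "ay": 0, "az": 0, "hand": 0.35}, {"dx": 0, "dy": -0.5, "dz": 14.5, "ax": 0, "ay": 0, "az": 0, "hand": 0.35}]}}

```text
t: 17.4
tcp_pos: [0.4624, 0.1969, 0.0107]
tool_rot: [-0.077, 3.14, 0.0]
contact_force: [1.1, -0.1, -0.2]
gripper_width: 0.0498
grasp_force: 30.0
```

Request:
{"op": "arm_command", "data": {"rows": [{"dx": 0, "dy": 0, "dz": 0.6, "ax": 0, "ay": 0, "az": 0, "hand": 0.35}, {"dx": 0, "dy": 0, "dz": 1.2, "ax": 0, "ay": 0, "az": 0, "hand": 0.35}, {"dx": 0, "dy": 0, "dz": 1.8, "ax": 0, "ay": 0, "az": 0, "hand": 0.35}, {"dx": 0, "dy": 0, "dz": 1.8, "ax": 0, "ay": 0, "az": 0, "hand": 0.35}, {"dx": 0, "dy": 0, "dz": 1.8, "ax": 0, "ay": 0, "az": 0, "hand": 0.35}]}}

```text
t: 17.82
tcp_pos: [0.4622, 0.1969, 0.0088]
tool_rot: [0.077, -3.141, -0.0]
contact_force: [-0.1, 0.5, -1.1]
gripper_width: 0.0499
grasp_force: 30.0
```

Request:
{"op": "arm_command", "data": {"rows": [{"dx": 0, "dy": 0, "dz": 0.4, "ax": 0, "ay": 0, "az": 0, "hand": 0.35}, {"dx": 0, "dy": 0, "dz": 0.7, "ax": 0, "ay": 0, "az": 0, "hand": 0.35}, {"dx": 0, "dy": 0, "dz": 0.7, "ax": 0, "ay": 0, "az": 0, "hand": 0.35}, {"dx": 0, "dy": 0, "dz": 0.7, "ax": 0, "ay": 0, "az": 0, "hand": 0.35}]}}

```text
t: 18.15
tcp_pos: [0.4623, 0.1969, 0.0083]
tool_rot: [-0.077, 3.14, 0.0]
contact_force: [-1.1, -0.5, 2.0]
gripper_width: 0.0499
grasp_force: 30.0
```

Request:
{"op": "arm_command", "data": {"rows": [{"dx": 0, "dy": 0, "dz": 0, "ax": 0, "ay": 0, "az": 0, "hand": 0.62}, {"dx": 0, "dy": 0, "dz": 0, "ax": 0, "ay": 0, "az": 0, "hand": 0.68}, {"dx": 0, "dy": 0, "dz": 0, "ax": 0, "ay": 0, "az": 0, "hand": 0.68}, {"dx": 0, "dy": 0, "dz": 0, "ax": 0, "ay": 0, "az": 0, "hand": 0.68}, {"dx": 0, "dy": 0, "dz": -20, "ax": 0, "ay": 0, "az": 0, "hand": 0.68}, {"dx": 0, "dy": 0, "dz": -50, "ax": 0, "ay": 0, "az": 0, "hand": 1}, {"dx": 0, "dy": 0, "dz": -90, "ax": 0, "ay": 0, "az": 0, "hand": 1}, {"dx": -10, "dy": -30, "dz": -120, "ax": 0, "ay": 0, "az": 0, "hand": 1}, {"dx": -25, "dy": -65, "dz": -140, "ax": 0, "ay": 0, "az": 0, "hand": 1}, {"dx": -40, "dy": -105, "dz": -150, "ax": 0, "ay": 0, "az": 0, "hand": 1}, {"dx": -55, "dy": -145, "dz": -150, "ax": 0, "ay": 0, "az": 0, "hand": 1}, {"dx": -70, "dy": -183, "dz": -150, "ax": 0, "ay": 0, "az": 0, "hand": 1}, {"dx": -85, "dy": -221, "dz": -150, "ax": 0, "ay": 0, "az": 0, "hand": 1}, {"dx": -100, "dy": -259, "dz": -150, "ax": 0, "ay": 0, "az": -0.02, "hand": 1}, {"dx": -115, "dy": -297, "dz": -150, "ax": 0, "ay": 0, "az": -0.04, "hand": 1}, {"dx": -125, "dy": -335, "dz": -150, "ax": 0, "ay": 0, "az": -0.06, "hand": 1}, {"dx": -132, "dy": -374, "dz": -150, "ax": 0, "ay": 0, "az": -0.06, "hand": 1}, {"dx": -137, "dy": -410, "dz": -150, "ax": 0, "ay": 0, "az": -0.06, "hand": 1}, {"dx": -137, "dy": -440, "dz": -150, "ax": 0, "ay": 0, "az": -0.06, "hand": 1}, {"dx": -137, "dy": -440, "dz": -150, "ax": 0, "ay": 0, "az": -0.06, "hand": 1}]}}

```text
t: 19.82
tcp_pos: [0.621, -0.2425, 0.1571]
tool_rot: [0.164, -3.137, 0.006]
contact_force: [0.8, -0.9, -0.8]
gripper_width: 0.094
grasp_force: 0.0
```

```bash
python3 - <<'E'
from h import *
P=camera_params("top");t=camera("top");s=camera("side")
cv2.imwrite("pics/s6.png",np.hstack([cv2.resize(t[260:350,170:270],(500,450),interpolation=cv2.INTER_CUBIC),cv2.resize(s[230:270,220:290],(300,450))]))
Pw=camera_params("wrist");w=camera("wrist");hsv=cv2.cvtColor(w,cv2.COLOR_BGR2HSV)
cv2.imwrite("pics/w6.png",w)
m=np.uint8((hsv[...,1]<50)&(hsv[...,2]>110))
for q in cv2.findContours(m,cv2.RETR_EXTERNAL,cv2.CHAIN_APPROX_NONE)[0]:
    if cv2.contourArea(q)>1500: q=q[:,0];print(q.min(0),q.max(0),rect(rays(q,Pw,.03)))
go(621,-236.5,10,96.2)
E
```

```text
[279 165] [351 291] ('c', array([ 620.9, -234. ]), 'size', 107.9, 60.1, 'deg', 6.2)
shift [ -0.7  -1.3 147.5] turn [ 0.002 -0.001  0.   ] j6 -117 now [ 620.3 -235.5  157.5]
```

View pics/s6.png

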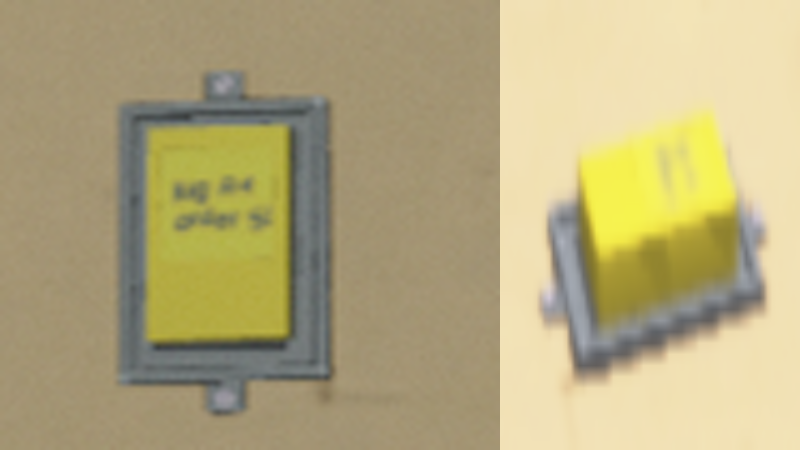

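View pics/w6.png

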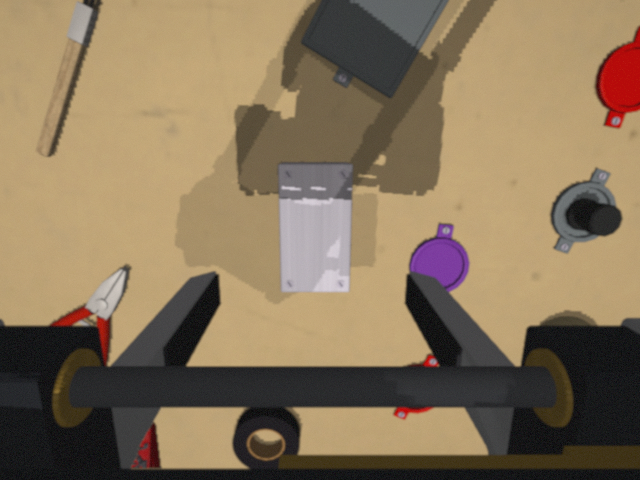

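The notes lie flat inside their nest's rim in both views. In the wrist view the bare enclosure at (315,228) is square between the fingers.

Request:
{"op": "arm_command", "data": {"rows": [{"dx": -0.5, "dy": 0, "dz": 35, "ax": 0, "ay": 0, "az": 0, "hand": 1}, {"dx": -0.5, "dy": 0, "dz": 75, "ax": 0, "ay": 0, "az": 0, "hand": 1}, {"dx": -0.5, "dy": 0, "dz": 105, "ax": 0, "ay": 0, "az": 0, "hand": 1}, {"dx": -0.5, "dy": 0, "dz": 125, "ax": 0, "ay": 0, "az": 0, "hand": 1}, {"dx": -0.5, "dy": 0, "dz": 138, "ax": 0, "ay": 0, "az": 0, "hand": 1}, {"dx": -0.5, "dy": 0, "dz": 142, "ax": 0, "ay": 0, "az": 0, "hand": 1}, {"dx": -0.5, "dy": 0, "dz": 142, "ax": 0, "ay": 0, "az": 0, "hand": 1}, {"dx": -0.5, "dy": 0, "dz": 142, "ax": 0, "ay": 0, "az": 0, "hand": 1}]}}

```text
t: 20.63
tcp_pos: [0.6218, -0.2349, 0.017]
tool_rot: [-0.173, 3.136, -0.0]
contact_force: [0.6, -0.5, 0.2]
gripper_width: 0.0942
grasp_force: 0.0
```

Request:
{"op": "arm_command", "data": {"rows": [{"dx": 0, "dy": 0, "dz": 5, "ax": 0, "ay": 0, "az": 0, "hand": 0.9}, {"dx": 0, "dy": 0, "dz": 8, "ax": 0, "ay": 0, "az": 0, "hand": 0.8}, {"dx": 0, "dy": 0, "dz": 8, "ax": 0, "ay": 0, "az": 0, "hand": 0.72}, {"dx": 0, "dy": 0, "dz": 8, "ax": 0, "ay": 0, "az": 0, "hand": 0.66}, {"dx": 0, "dy": 0, "dz": 8, "ax": 0, "ay": 0, "az": 0, "hand": 0.6}, {"dx": 0, "dy": 0, "dz": 8, "ax": 0, "ay": 0, "az": 0, "hand": 0.5}, {"dx": 0, "dy": 0, "dz": 8, "ax": 0, "ay": 0, "az": 0, "hand": 0.5}, {"dx": 0, "dy": 0, "dz": 8, "ax": 0, "ay": 0, "az": 0, "hand": 0.5}, {"dx": 0, "dy": 0, "dz": 8, "ax": 0, "ay": 0, "az": 0, "hand": 0.5}]}}

```text
t: 21.38
tcp_pos: [0.6213, -0.2357, 0.0084]
tool_rot: [-0.171, 3.137, 0.0]
contact_force: [-0.8, 1.1, 2.4]
gripper_width: 0.0595
grasp_force: 30.0
```

```bash
python3 - <<'E'
from h import *
go(428.3,-195.7,60,66.4)
E
```

```text
shift [187.5  60.8 -51.6] turn [0.    0.    0.521] j6 -91 now [ 621.3 -235.7    8.4]
```

Request:
{"op": "arm_command", "data": {"rows": [{"dx": 0, "dy": 0, "dz": -10, "ax": 0, "ay": 0, "az": 0, "hand": 0.5}, {"dx": 0, "dy": 0, "dz": -30, "ax": 0, "ay": 0, "az": 0, "hand": 0.5}, {"dx": 5, "dy": 2, "dz": -52, "ax": 0, "ay": 0, "az": 0, "hand": 0.5}, {"dx": 25, "dy": 8, "dz": -52, "ax": 0, "ay": 0, "az": 0.08, "hand": 0.5}, {"dx": 55, "dy": 18, "dz": -52, "ax": 0, "ay": 0, "az": 0.18, "hand": 0.5}, {"dx": 90, "dy": 29, "dz": -52, "ax": 0, "ay": 0, "az": 0.28, "hand": 0.5}, {"dx": 125, "dy": 40, "dz": -52, "ax": 0, "ay": 0, "az": 0.38, "hand": 0.5}, {"dx": 155, "dy": 50, "dz": -52, "ax": 0, "ay": 0, "az": 0.48, "hand": 0.5}, {"dx": 178, "dy": 57, "dz": -45, "ax": 0, "ay": 0, "az": 0.521, "hand": 0.5}, {"dx": 187.5, "dy": 61, "dz": -35, "ax": 0, "ay": 0, "az": 0.521, "hand": 0.5}, {"dx": 187.5, "dy": 61, "dz": -25, "ax": 0, "ay": 0, "az": 0.521, "hand": 0.5}, {"dx": 187.5, "dy": 61, "dz": -20, "ax": 0, "ay": 0, "az": 0.521, "hand": 0.5}, {"dx": 187.5, "dy": 61, "dz": -20, "ax": 0, "ay": 0, "az": 0.521, "hand": 0.5}, {"dx": 187.5, "dy": 61, "dz": -20, "ax": 0, "ay": 0, "az": 0.521, "hand": 0.5}]}}

```text
t: 22.55
tcp_pos: [0.4288, -0.196, 0.0283]
tool_rot: [0.642, 3.075, -0.0]
contact_force: [0.2, 0.7, -2.4]
gripper_width: 0.0596
grasp_force: 30.0
```

```bash
python3 - <<'E'
from h import *
go(428.3,-195.7,11.4,66.4)
w=camera("wrist");cv2.imwrite("pics/w7.png",w)
E
```

```text
shift [ 0.6  0.1 16.9] turn [-0.     0.001  0.   ] j6 -91 now [ 428.8 -196.    28.3]
```

View pics/w7.png

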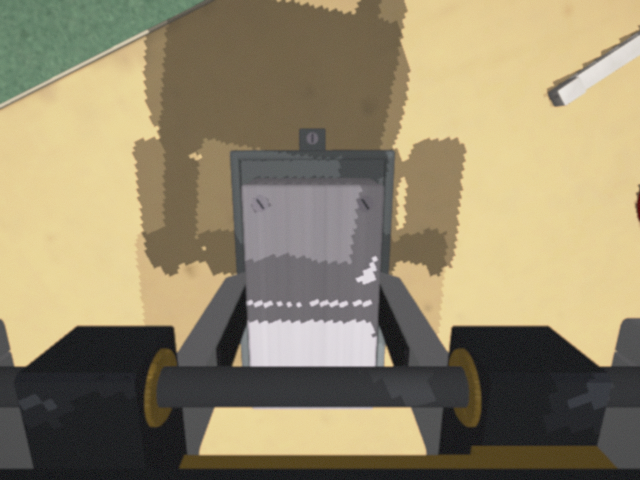

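The enclosure is square over the nest, with side edges at u=242 and 382 between the rims at 235 and 392. Lowering.

Request:
{"op": "arm_command", "data": {"rows": [{"dx": 0.5, "dy": 0, "dz": 6, "ax": 0, "ay": 0, "az": 0, "hand": 0.5}, {"dx": 0.5, "dy": 0, "dz": 11, "ax": 0, "ay": 0, "az": 0, "hand": 0.5}, {"dx": 0.5, "dy": 0, "dz": 14, "ax": 0, "ay": 0, "az": 0, "hand": 0.5}, {"dx": 0.5, "dy": 0, "dz": 15, "ax": 0, "ay": 0, "az": 0, "hand": 0.5}, {"dx": 0.5, "dy": 0, "dz": 15.5, "ax": 0, "ay": 0, "az": 0, "hand": 0.5}, {"dx": 0.5, "dy": 0, "dz": 16, "ax": 0, "ay": 0, "az": 0, "hand": 0.5}, {"dx": 0.5, "dy": 0, "dz": 16.3, "ax": 0, "ay": 0, "az": 0, "hand": 0.5}, {"dx": 0.5, "dy": 0, "dz": 16.3, "ax": 0, "ay": 0, "az": 0, "hand": 0.5}, {"dx": 0.5, "dy": 0, "dz": 16.3, "ax": 0, "ay": 0, "az": 0, "hand": 0.5}]}}

```text
t: 23.35
tcp_pos: [0.4278, -0.1954, 0.0119]
tool_rot: [0.642, 3.075, -0.0]
contact_force: [0.5, -0.5, -1.8]
gripper_width: 0.0596
grasp_force: 30.0
```

Request:
{"op": "arm_command", "data": {"rows": [{"dx": 0, "dy": 0, "dz": 0.4, "ax": 0, "ay": 0, "az": 0, "hand": 0.5}, {"dx": 0, "dy": 0, "dz": 0.8, "ax": 0, "ay": 0, "az": 0, "hand": 0.5}, {"dx": 0, "dy": 0, "dz": 0.8, "ax": 0, "ay": 0, "az": 0, "hand": 0.5}, {"dx": 0, "dy": 0, "dz": 0.8, "ax": 0, "ay": 0, "az": 0, "hand": 0.5}]}}

```text
t: 23.68
tcp_pos: [0.4279, -0.1954, 0.0114]
tool_rot: [0.642, 3.075, -0.0]
contact_force: [-0.8, 0.1, 2.7]
gripper_width: 0.0601
grasp_force: 30.0
```

Contact; release and rise clear.

Request:
{"op": "arm_command", "data": {"rows": [{"dx": 0, "dy": 0, "dz": 0, "ax": 0, "ay": 0, "az": 0, "hand": 0.7}, {"dx": 0, "dy": 0, "dz": 0, "ax": 0, "ay": 0, "az": 0, "hand": 0.8}, {"dx": 0, "dy": 0, "dz": 0, "ax": 0, "ay": 0, "az": 0, "hand": 0.8}, {"dx": 0, "dy": 0, "dz": 0, "ax": 0, "ay": 0, "az": 0, "hand": 0.8}, {"dx": 0, "dy": 0, "dz": -20, "ax": 0, "ay": 0, "az": 0, "hand": 0.8}, {"dx": 0, "dy": 0, "dz": -50, "ax": 0, "ay": 0, "az": 0, "hand": 0.8}, {"dx": 0, "dy": 0, "dz": -90, "ax": 0, "ay": 0, "az": 0, "hand": 0.8}, {"dx": 0, "dy": 0, "dz": -130, "ax": 0, "ay": 0, "az": 0, "hand": 0.8}, {"dx": -60, "dy": 0, "dz": -150, "ax": 0, "ay": 0, "az": 0, "hand": 0.8}, {"dx": -100, "dy": 0, "dz": -180, "ax": 0, "ay": 0, "az": 0, "hand": 0.8}, {"dx": -140, "dy": 0, "dz": -200, "ax": 0, "ay": 0, "az": 0, "hand": 0.8}, {"dx": -180, "dy": 0, "dz": -200, "ax": 0, "ay": 0, "az": 0, "hand": 0.8}, {"dx": -180, "dy": 0, "dz": -200, "ax": 0, "ay": 0, "az": 0, "hand": 0.8}, {"dx": -180, "dy": 0, "dz": -200, "ax": 0, "ay": 0, "az": 0, "hand": 0.8}]}}

```text
t: 24.85
tcp_pos: [0.5983, -0.2703, 0.2112]
tool_rot: [0.641, 3.069, -0.003]
contact_force: [0.8, 0.1, 0.5]
gripper_width: 0.0751
grasp_force: 0.0
```

```bash
python3 - <<'E'
from h import *
t=camera("top");s=camera("side")
cv2.imwrite("pics/f.png",np.hstack([t[130:390,180:480],cv2.resize(s[220:380,215:455],(390,260))]))
E
```

```text
(no output)
```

View pics/f.png

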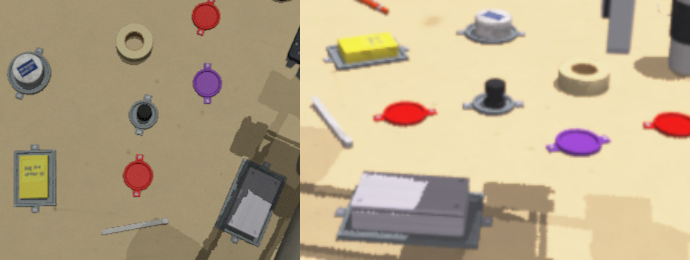

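All four things sit upright in their nests: tin (28,72), connector (143,113), notes (35,178), enclosure (252,200). The tape at (134,43) and tweezers at (135,227) are unmoved.

```bash
python3 -c "
from rig import robot
print(robot.job_done())"
```

```text
the job is handed in; nothing more can be done
None
```

The pile is apart and the job is handed in: connector, tin, notes and enclosure each stand upright and flat in their own grey nest, and the tape and tweezers were not moved.

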